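Fetch the rear vial from a crowded hook in the sterile hood

ROBOT

A 7-joint arm with a two-finger parallel gripper is mounted at the origin on the work surface. World frame = base frame: x ahead of the robot, y to its left, z up, the work surface at z = 0. Lengths are in m, angles in rad, forces in N, time in s.
With the tool pointing down it reaches from about 0.4 to 0.875 m from the base axis. Payload 6.5 kg.
Tool frame: the origin (TCP) lies on the centre line of the jaws, within the pads' length; the fingertips stand 8 mm ahead of it and the grasp point (between the pads) lies 11 mm behind it (bot.finger_overhang is the distance from the TCP to the fingertips, in m); z points along the fingers, y is the direction in which the jaws open and shut (so a half turn about z gives the same grasp; the last joint's range is limited). The gripper opens to 88 mm and grips with 3 to 60 N. Pads are 18 mm wide; open, the fingers measure 123 mm over their backs; the gripper's body (75 mm by 187 mm) begins 45 mm behind the grasp point.
Start: joints at [1.07, 0.536, -0.004, 1.538, 0.003, 1.067, -0.071], TCP at [0.274, -0.59, 0.247] pointing down, gripper open.
Joint ranges: [-2.7, 2.7], [-0.37, 2.16], [-1.27, 1.26], [0.24, 2.4], [-1.31, 4.45], [0.19, 1.91], [-2.76, 2.76]. Speed limits (rad/s): [2.39, 2.39, 3.14, 3.14, 3.14, 3.14, 3.14].

INTERFACE

Orientations are given as [roll, pitch, yaw] about the fixed x, y, z axes, in that order (R = Rz(yaw) Ry(pitch) Rx(roll)).
In Python, from bench import bot, ik, get_image, camera_params, order gives the robot as it stands. The module is installed in compiled form; this text tells all that it offers. Calls block until the motion is done:
- bot.move_pose(position, orientation): joint-space move of the TCP to a pose.
- bot.servo_line(position, v=0.15, orientation=None): straight line of the TCP; orientation=None keeps the orientation; v is the mean speed in m/s.
- bot.goto_joints(angles): joint-space move.
- bot.gripper_to(opening): finger opening in m; the grip force is fixed at half the most; returns when the fingers have stopped.
- bot.sleep(seconds).
- ik(position, orientation): joint angles nearest the present ones, or None.
- bot.state(): the state.
- get_image(name): name is "scene" or "top"; returns (picture, depth): 400x640x3 uint8, blue, green, red; 400x640 float32, m along the optical axis (not along the pixel's ray), 0 where there is no reading.
- camera_params(name): a dict with "vfov" (degrees; the focal length in pixels is half the picture's height over the tangent of half this angle, whatever the lens; pixels are square), "cx", "cy" (the principal point, pixels), "rvec" (rotation vector, rad) and "tvec" (3), from world to camera coordinates, as OpenCV has them. Camera axes: x right, y down, z forward; pixel columns grow to the right and rows downward; lengths in m; the calibration is good to about 2 mm. A picture is of the moment at which its call begins. camera_params takes no time and is no camera call.
A pose or a line that the arm cannot do raises bot.IKError and nothing moves.
- order.job_done(): hands the job in, once; it reports no verdict.
The state is a dict: "time": time; "q": joint angles; "qd": joint speeds; "joint_efforts": joint torques, N m; "tool_pos": TCP position; "tool_rot": TCP orientation; "wrist_force": force on the tool from outside, world axes, zero at the start; "moment": the same for the moment, N m; "width": finger opening in m.
Only numpy, scipy, OpenCV 4.12 (cv2) and the standard library are available. Lean on these libraries where they do the work, as an engineer would, in place of code of your own. Each camera call takes 0.05 s, during which the arm holds its last target. There are 200 camera calls.

TASK

The red-hanger vial is at the back of the full hook: move the blue and green hanger vials in front of it, one at a time, to the spare hook, feeling for that hook's height and gently sliding them right back so they sit together against its stop plate. Then take the red vial off its hook, stand it fully down in the empty well of the white rack, and let go; do not force anything or disturb the other things.

Things in the scene. Friction and masses are not known exactly. Their poses are not given: they have to be found in the camera images.
- full_stand: fixed stand with the full hook. Origin on the worktop below where the hook leaves its stop plate (36 mm wide, 40 mm tall, in plane x=0). Hook: level steel bar 8 mm thick along the stand's -x, x=0 to -116 mm at y=0, axis 165 mm above the worktop; pressed up or down it yields about 1 mm per 3 N; its end (x=-116 to -108 mm) turns up 8 mm above the bar's top. Base 100 x 90 x 10 mm, x=-30 to +70 mm
- spare_stand: fixed stand with the empty spare hook. Origin, axes, stop plate, bar, upturned end and base as on the full stand, but its height is adjustable: the bar's axis is clamped anywhere from 145 to 175 mm above the worktop (differs each time, not reported: feel for it); it yields likewise. Post at x=9 to 23 mm, behind the plate, is 190 mm tall
- rack: white fixed block 124 x 70 x 30 mm with two round wells along its x; on a rubber pad that yields about 1 mm per 5 N; origin under its centre
- rack_well (a point): centre of the floor of the empty well (at the rack's x=-26 mm), 6 mm above the worktop; well 31 mm across, 24 mm deep, chamfered mouth at 30 mm. The other well (at x=+26 mm) is taken
- tray: blue fixed tray 150 x 110 x 40 mm with a small jar in it; origin under its centre; not needed
- red_vial_tab (a point): centre of the grip tab of the red hanger (the rear vial, next to the stop plate): rigid plastic, 10 mm thick (x), 30 mm wide (y), 32 mm tall. Below it is a closed eye that the bar runs through along x, then a vial 26 mm across; 122 mm from vial foot to tab top, about 70 g. Hanging, its x, y axes are the stand's, z up
- red_vial_eye (a point): top of the red hanger's eye, 20 mm below the tab's centre, 86 mm above the vial's foot. Eye 20 mm wide (y), 24 mm tall at its middle; its roof falls 25 degrees to both sides, so it centres on the bar. Hanging, this point is 4.4 mm above the bar's axis; it must be 12.5 to 20 mm above the axis to pass the upturned end
- blue_vial_tab (a point): centre of the grip tab of the blue hanger (one of the two front vials): rigid plastic, 10 mm thick (x), 30 mm wide (y), 32 mm tall. Below it is a closed eye that the bar runs through along x, then a vial 26 mm across; 122 mm from vial foot to tab top, about 70 g. Hanging, its x, y axes are the stand's, z up
- blue_vial_eye (a point): top of the blue hanger's eye, 20 mm below the tab's centre, 86 mm above the vial's foot. Eye 20 mm wide (y), 24 mm tall at its middle; its roof falls 25 degrees to both sides, so it centres on the bar. Hanging, this point is 4.4 mm above the bar's axis; it must be 12.5 to 20 mm above the axis to pass the upturned end
- green_vial_tab (a point): centre of the grip tab of the green hanger (one of the two front vials): rigid plastic, 10 mm thick (x), 30 mm wide (y), 32 mm tall. Below it is a closed eye that the bar runs through along x, then a vial 26 mm across; 122 mm from vial foot to tab top, about 70 g. Hanging, its x, y axes are the stand's, z up
- green_vial_eye (a point): top of the green hanger's eye, 20 mm below the tab's centre, 86 mm above the vial's foot. Eye 20 mm wide (y), 24 mm tall at its middle; its roof falls 25 degrees to both sides, so it centres on the bar. Hanging, this point is 4.4 mm above the bar's axis; it must be 12.5 to 20 mm above the axis to pass the upturned end
- red_vial_foot (a point): centre of the underside of the red hanger's vial
- rack_vial: amber vial without a hanger, 26 mm across, 56 mm tall, standing in the other well of the rack; bystander; origin at its underside's centre
- vial_a: amber vial, orange cap, 26 mm across, 56 mm tall, standing on the worktop; bystander; origin at its underside's centre
- vial_b: amber vial, yellow cap, 26 mm across, 56 mm tall, standing on the worktop; bystander; origin at its underside's centre
- rinse_bottle: white bottle, 56 mm across, 130 mm tall; bystander; origin at its underside's centre
- jar: amber jar, 60 mm across, 70 mm tall; bystander; origin at its underside's centre
- carton: paper carton 50 x 80 x 45 mm; bystander; origin at its underside's centre
- tray_jar: small glass jar, 36 mm across, 50 mm tall, in the blue tray; bystander; origin at its underside's centre
Things that resemble listed ones, but are neither listed nor needed, are in the scene too. Leave any pink look-alike of the rack alone.

How it is judged:
On the way, in this order (a step that is already met when the one before it is completed fails the run):
1. the blue and green vials hang released on the spare hook, slid back to its stop plate, while the red vial still hangs on the full hook (x of blue_vial_eye in the frame of spare_stand between -0.042 and 0.002 m and y of blue_vial_eye in the frame of spare_stand between -0.007 and 0.007 m and z of each of blue_vial_eye, green_vial_eye in the frame of spare_stand above 0.138 m and angle between each of blue_vial_eye, green_vial_eye's own z axis and vertical below 0.2 rad and contact force between each of blue_vial, green_vial and the fingers below 0.1 N and linear speed of each of blue_vial, green_vial below 0.05 m/s and x of green_vial_eye in the frame of spare_stand between -0.042 and 0.002 m and y of green_vial_eye in the frame of spare_stand between -0.007 and 0.007 m and x of red_vial_eye in the frame of full_stand between -0.1 and 0 m and height (world z) of red_vial_eye above 0.16 m), for 0.2 s.
2. the red vial stands fully down in the empty well (horizontal distance between red_vial_foot and rack_well below 0.004 m and z of red_vial_foot in the frame of rack_well below 0.003 m and angle between red_vial_foot's own z axis and vertical below 0.12 rad), for 0.2 s.
At the end, for the whole second after the job is handed in: blue and green hang at rest on the spare hook, upright within 0.2 rad, both eyes within 42 mm of its stop plate (packed tight: 5 and 31 mm); red stands released, at rest in the empty well, foot within 3 mm of its floor and 4 mm of its centre, upright within 0.12 rad (all of step 2 and x of blue_vial_eye in the frame of spare_stand between -0.042 and 0.002 m and y of blue_vial_eye in the frame of spare_stand between -0.007 and 0.007 m and z of each of blue_vial_eye, green_vial_eye in the frame of spare_stand above 0.138 m and angle between each of blue_vial_eye, green_vial_eye's own z axis and vertical below 0.2 rad and contact force between each of blue_vial, green_vial, red_vial and the fingers below 0.1 N and linear speed of each of blue_vial, green_vial below 0.05 m/s and x of green_vial_eye in the frame of spare_stand between -0.042 and 0.002 m and y of green_vial_eye in the frame of spare_stand between -0.007 and 0.007 m and linear speed of red_vial below 0.02 m/s); the robot touches nothing.
It fails at once if a hanger vial is forced against a stand, the rack or another hanger vial with more than 20 N (contact force between any of red_vial, blue_vial, green_vial and full_stand above 20 N or contact force between any of red_vial, blue_vial, green_vial and spare_stand above 20 N or contact force between any of red_vial, blue_vial, green_vial and rack above 20 N or contact force between any of blue_vial, green_vial and red_vial above 20 N or contact force between blue_vial and green_vial above 20 N).
It fails at once if the robot presses on a stand with more than 20 N (contact force between any of the fingers, the arm and full_stand above 20 N or contact force between any of the fingers, the arm and spare_stand above 20 N).
It fails at once if a hanging vial is dropped or tipped over (more than 0.8 rad) (angle between any of red_vial_eye, blue_vial_eye, green_vial_eye's own z axis and vertical above 0.8 rad).
It fails at once if a bystander is disturbed (moved more than 15 mm) (distance of any of rack_vial, vial_a, vial_b, rinse_bottle, jar, carton, tray_jar from where it was at the start of the episode above 0.015 m).
It also fails if it takes over 72 s, if anything falls off the work surface, if the arm or the gripper's body presses on something with over 40 N, if the wrist force passes 120 N, or if a joint passes its speed limit or range.

## Working session

There is one attempt and no reset: what is moved stays moved. The work goes in short steps, each a Python script; the robot and the scene stay as the last script left them, time stands still between calls to the robot, and variables do not carry over. Pictures are saved under pics/ and viewed, about 8 in all and at most 12, crops included, and the job is handed in when it is done.

```bash
ls; mkdir -p pics
cat > h.py <<'E'
import numpy as np, cv2
from bench import bot, ik, get_image, camera_params, order
def cam(n):
    p=camera_params(n); R=cv2.Rodrigues(np.array(p["rvec"],float))[0]; t=np.array(p["tvec"],float).ravel()
    return 200/np.tan(np.radians(p["vfov"])/2),p["cx"],p["cy"],R,t
def cloud(n,d):
    f,cx,cy,R,t=cam(n); v,u=np.mgrid[:400,:640]
    P=np.stack([(u-cx)/f*d,(v-cy)/f*d,d],-1)
    return (P-t)@R
def proj(n,X):
    f,cx,cy,R,t=cam(n); c=R@np.array(X)+t; return f*c[0]/c[2]+cx,f*c[1]/c[2]+cy
E
python3 - <<'E'
from h import *
for n in("scene","top"):
    im,d=get_image(n); cv2.imwrite(f"pics/{n}0.png",im); np.save(f"{n}0.npy",d)
    np.save(f"{n}im.npy",im); print(n,camera_params(n))
print(bot.state(),bot.finger_overhang)
E
```

```text
pics
scene {'vfov': 43.006533491894956, 'cx': 316.75712736896395, 'cy': 202.77384465557927, 'rvec': array([ 2.39851395,  0.64078008, -0.21033216]), 'tvec': array([-0.54220166, -0.09811429,  1.52788469])}
top {'vfov': 50.540727221963586, 'cx': 317.9930795746376, 'cy': 205.13678026820713, 'rvec': array([ 2.16264563, -2.1382876 ,  0.142186  ]), 'tvec': array([0.04760152, 0.57809269, 1.41731591])}
{'time': 0.1, 'q': array([ 1.06980474,  0.53706545, -0.00443116,  1.53874683,  0.00257956,
        1.06730207, -0.07120939]), 'qd': array([ 0.0001668 , -0.0011098 ,  0.00084347, -0.00138598,  0.00010112,
       -0.00129028,  0.0003962 ]), 'joint_efforts': array([ 1.78394948e-03, -5.72087145e+01,  9.93542410e-01, -2.52231038e+01,
       -5.61845256e-02,  1.35392166e-02,  8.12753001e-05]), 'tool_pos': array([ 0.27356156, -0.58904642,  0.24595363]), 'tool_rot': array([-3.14007985e+00,  9.83860245e-05,  4.34837645e-01]), 'wrist_force': array([ 0.36064677, -0.35886685,  0.12435982]), 'moment': array([-0.01624156,  0.01031834, -0.02349717]), 'width': 0.08806094755713449} 0.008
```

View pics/scene0.png

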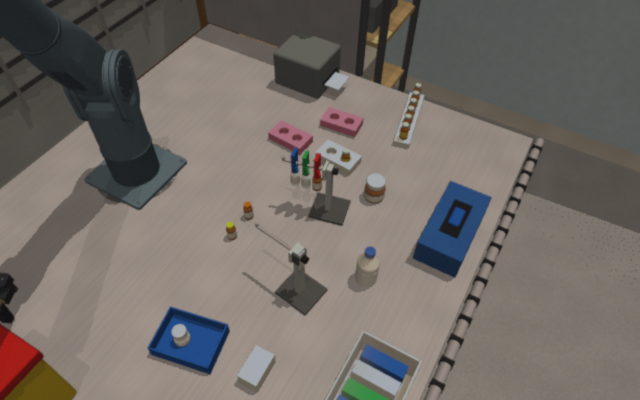

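View pics/top0.png

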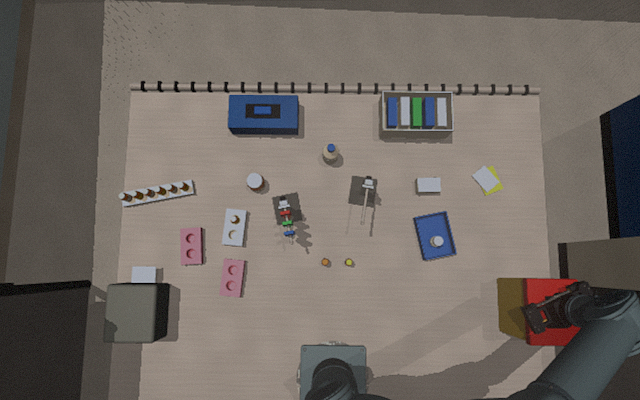

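The scene view has blue, green and red tabs at (295,160), (306,163) and (317,167) on the full stand. The spare hook runs from (257,226) to (297,250). The white rack is at (338,157) in scene and (234,228) in top. There are two pink look-alikes and a long white rail of six vials at (410,118) scene; none of these is the rack. I'll confirm in one enlarged crop.

Run:
```python
from h import *
a=np.load("topim.npy")[165:275,215:385]; b=np.load("sceneim.npy")[130:310,230:390]
A=cv2.resize(a,(800,518),interpolation=cv2.INTER_CUBIC)
cv2.imwrite("pics/c1.png",A)
cv2.imwrite("pics/c2.png",cv2.resize(b,None,fx=3.3,fy=3.3,interpolation=cv2.INTER_CUBIC))
import warnings
for n in("top","scene"):
    im=np.load(n+"im.npy").astype(int); P=cloud(n,np.load(n+"0.npy")); z=P[...,2]
    hsv=cv2.cvtColor(im.astype(np.uint8),cv2.COLOR_BGR2HSV)
    reg=(P[...,0]>.4)&(P[...,0]<.9)&(abs(P[...,1])<.4)
    for name,lo,hi in(("red",0,8),("green",45,75),("blue",105,125)):
        m=reg&(hsv[...,0]>=lo)&(hsv[...,0]<=hi)&(hsv[...,1]>150)&(z>.15)&(z<.22)
        if m.sum(): print(n,name,m.sum(),P[m].mean(0).round(4),P[m].min(0).round(3),P[m].max(0).round(3))
    # high stuff not hangers: posts/bars/plates
    m=reg&(z>.13)&(z<.25)
    for s,(y0,y1) in {"full":(0.0,.25),"spare":(-.25,0.0)}.items():
        mm=m&(P[...,1]>y0)&(P[...,1]<y1)&(hsv[...,1]<90)
        p=P[mm]; print(n,s,len(p)); 
        if n=="top":
            for q in p[np.argsort(p[:,0])][::max(1,len(p)//25)]: print(q.round(3))
    m=reg&(z>.022)&(z<.038)&(im.min(-1)>110)&(P[...,1]>.15)&(P[...,1]<.36)
    r=cv2.minAreaRect(P[m][:,:2].astype(np.float32)*1000); print(n,"rack",m.sum(),r,np.median(z[m]))
    m=reg&(z>.005)&(z<.016)&(im.max(-1)<110)
    for s,(y0,y1) in {"full":(0.0,.2),"spare":(-.2,0.0)}.items():
        mm=m&(P[...,1]>y0)&(P[...,1]<y1); 
        if mm.sum()>10: print(n,s,"base",mm.sum(),cv2.minAreaRect(P[mm][:,:2].astype(np.float32)*1000))
```

```text
top red 30 [0.5327 0.1551 0.2017] [0.527 0.142 0.183] [0.54  0.169 0.207]
top blue 15 [0.4719 0.1419 0.2015] [0.466 0.13  0.182] [0.477 0.152 0.206]
top full 221
[0.438 0.138 0.175]
[0.447 0.139 0.166]
[0.456 0.136 0.168]
[0.464 0.153 0.148]
[0.465 0.142 0.17 ]
[0.469 0.13  0.169]
[0.484 0.143 0.17 ]
[0.493 0.164 0.174]
[0.494 0.159 0.2  ]
[0.496 0.162 0.203]
[0.499 0.145 0.138]
[0.515 0.153 0.168]
[0.524 0.168 0.143]
[0.528 0.153 0.166]
[0.547 0.16  0.164]
[0.548 0.165 0.178]
[0.551 0.162 0.18 ]
[0.552 0.159 0.176]
[0.555 0.147 0.181]
[0.555 0.169 0.175]
[0.559 0.172 0.172]
[0.561 0.163 0.175]
[0.564 0.163 0.176]
[0.567 0.153 0.178]
[0.571 0.157 0.177]
[0.575 0.163 0.171]
[0.58  0.169 0.179]
[0.584 0.173 0.172]
top spare 224
[ 0.501 -0.08   0.18 ]
[ 0.512 -0.084  0.17 ]
[ 0.521 -0.084  0.169]
[ 0.53  -0.084  0.172]
[ 0.54  -0.09   0.168]
[ 0.549 -0.09   0.171]
[ 0.561 -0.087  0.173]
[ 0.568 -0.09   0.17 ]
[ 0.581 -0.09   0.172]
[ 0.59  -0.093  0.173]
[ 0.6   -0.096  0.172]
[ 0.609 -0.1    0.17 ]
[ 0.613 -0.109  0.169]
[ 0.614 -0.104  0.162]
[ 0.616 -0.092  0.151]
[ 0.616 -0.088  0.1
[... 575 characters left out ...]
125), (171.076171875, 257.4322814941406), 80.68085479736328)
scene red 81 [0.5381 0.148  0.1858] [0.53  0.138 0.15 ] [0.544 0.168 0.205]
scene green 60 [0.5081 0.1404 0.1858] [0.501 0.131 0.152] [0.512 0.156 0.205]
scene blue 73 [0.4776 0.1346 0.1865] [0.47  0.124 0.152] [0.482 0.152 0.208]
scene full 390
scene spare 510
scene rack 382 ((502.021484375, 334.79046630859375), (61.117835998535156, 125.69490051269531), 84.39647674560547) 0.02705644523037256
scene full base 720 ((651.915283203125, 102.65057373046875), (185.47950744628906, 490.2978820800781), 86.09410095214844)
scene spare base 1004 ((625.2394409179688, -68.07408142089844), (164.9542236328125, 449.9713134765625), 84.11257934570312)
```

View pics/c1.png

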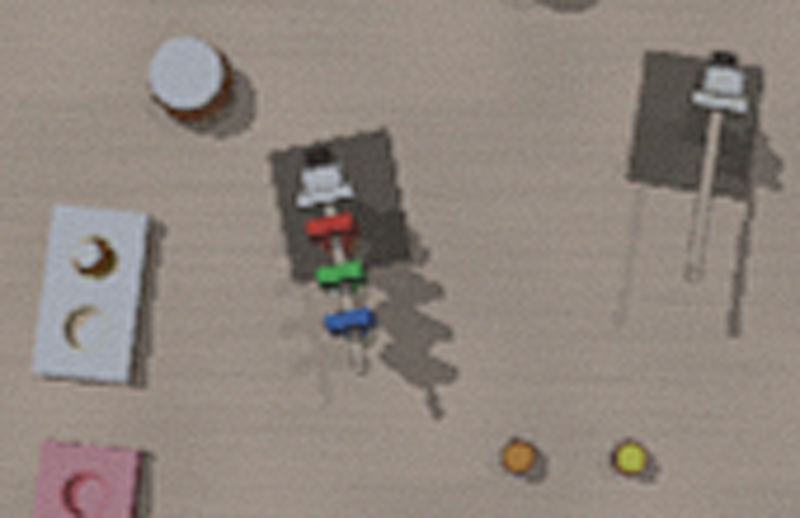

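View pics/c2.png

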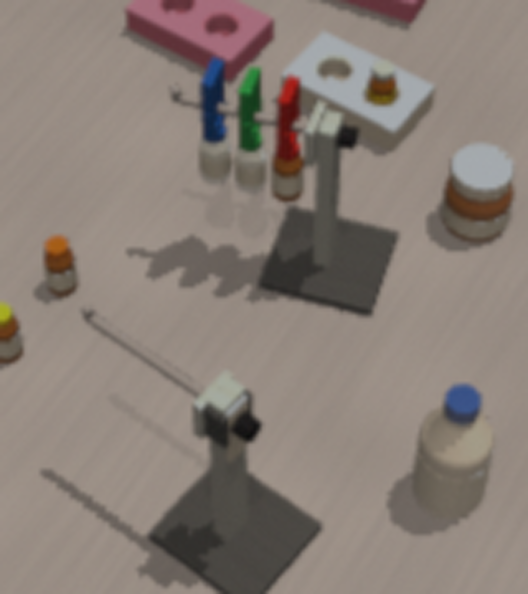

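The crop confirms these:
- **White rack:** crop corners (55,207), (148,213), (130,382), (33,373). The empty well is at (85,328) and the amber vial sits in the other well at (95,257).
- **Tabs:** red (331,227), green (341,274), blue (349,321).
- **Spare bar:** crop (715,110) to (692,275).

Next I'll fit the stand and rack frames.

Run:
```python
from h import *
f,cx,cy,R,t=cam("top"); C=-R.T@t
def back(u,v,z):
    r=R.T@np.array([(u-cx)/f,(v-cy)/f,1]); return (C+r*(z-C[2])/r[2])
cr=lambda x,y:(215+(x+.5)/4.706-.5,165+(y+.5)/4.709-.5)
pts={"rackc":[((55,207),.03),((148,213),.03),((130,382),.03),((33,373),.03)],"well":[((85,328),.028)],"tabs RGB":[((331,226),.205),((341,273),.205),((349,321),.205)],
"fullbase":[((270,152),.01),((387,129),.01),((410,262),.01),((295,283),.01)],"sparebase":[((645,52),.01),((762,68),.01),((750,198),.01),((630,180),.01)],"sparebar":[((692,275),.175),((715,112),.168)],"platetop spare":[((693,103),.187),((746,108),.187)],"platetop full":[((300,205),.185),((353,198),.185)]}
for k,l in pts.items():
    q=np.array([back(*cr(*p),z) for p,z in l]); print(k,q[:,:2].round(4).tolist(),"mean",q.mean(0).round(4))
for n in("top","scene"):
    im=np.load(n+"im.npy"); P=cloud(n,np.load(n+"0.npy")); X,Y,Z=P[...,0],P[...,1],P[...,2]
    hsv=cv2.cvtColor(im,cv2.COLOR_BGR2HSV)
    m=(X>.5)&(X<.6)&(Y>-.11)&(Y<-.06)&(Z>.14)&(Z<.19); p=P[m]
    v=cv2.fitLine(p[:,:2].astype(np.float32),cv2.DIST_HUBER,0,.01,.01).ravel(); print(n,"sparebar",len(p),v.round(4),"yaw",np.arctan(v[1]/v[0]).round(4),"z",np.median(p[:,2]), "minx",p[:,0].min())
    m=(X>.43)&(X<.465)&(Y>.1)&(Y<.18)&(Z>.15)&(Z<.19); p=P[m]; print("full bar front",len(p),np.median(p,0).round(4))
    for nm,lo,hi in(("red",0,8),("green",40,80),("blue",100,128)):
        m=(X>.44)&(X<.56)&(Y>.1)&(Y<.2)&(hsv[...,0]>=lo)&(hsv[...,0]<=hi)&(hsv[...,1]>110)&(Z>.197)&(Z<.215); p=P[m]
        if len(p)>3: print(nm,len(p),p.mean(0).round(4),p[:,:2].min(0).round(3),p[:,:2].max(0).round(3))
    m=(X>.4)&(X<.62)&(Y>.2)&(Y<.34)&(Z>.02)&(Z<.04)&(hsv[...,1]<70); p=P[m]
    print("rack",cv2.minAreaRect(p[:,:2].astype(np.float32)*1000), np.median(p[:,2]))
    for s,b in {"full":(.05,.24,.5,.67),"spare":(-.2,-.02,.57,.74)}.items():
        m=(X>b[2])&(X<b[3])&(Y>b[0])&(Y<b[1])&(Z>.006)&(Z<.014)&(hsv[...,2]<105); p=P[m]; print(s,"base",len(p),cv2.minAreaRect(p[:,:2].astype(np.float32)*1000))
```

```text
rackc [[0.5632, 0.371], [0.5596, 0.3025], [0.4359, 0.3113], [0.4416, 0.382]] mean [0.5001 0.3417 0.03  ]
well [[0.4748, 0.3459]] mean [0.4748 0.3459 0.028 ]
tabs RGB [[0.5311, 0.1536], [0.5007, 0.1465], [0.4699, 0.1408]] mean [0.5006 0.147  0.205 ]
fullbase [[0.6089, 0.2164], [0.6273, 0.1293], [0.5276, 0.1104], [0.511, 0.1953]] mean [0.5687 0.1628 0.01  ]
sparebase [[0.6881, -0.0637], [0.6768, -0.1516], [0.5783, -0.142], [0.5908, -0.0526]] mean [ 0.6335 -0.1025  0.01  ]
sparebar [[0.5048, -0.0821], [0.6149, -0.0984]] mean [ 0.5599 -0.0903  0.1715]
platetop spare [[0.6174, -0.0818], [0.6145, -0.1167]] mean [ 0.6159 -0.0993  0.187 ]
platetop full [[0.547, 0.1759], [0.552, 0.1412]] mean [0.5495 0.1586 0.185 ]
top sparebar 81 [ 0.9895 -0.1443  0.5504 -0.088 ] yaw -0.1448 z 0.1716315637451529 minx 0.5012626835653676
full bar front 25 [0.4533 0.1392 0.1673]
red 31 [0.5319 0.1559 0.2027] [0.526 0.142] [0.54  0.169]
green 25 [0.5008 0.1485 0.203 ] [0.496 0.135] [0.506 0.162]
blue 28 [0.471  0.1423 0.2029] [0.466 0.128] [0.476 0.155]
rack ((497.2705383300781, 322.232177734375), (125.307441711
[... 283 characters left out ...]
1.59536743164062)
scene sparebar 139 [ 0.9898 -0.1421  0.5518 -0.0919] yaw -0.1426 z 0.17135157360225442 minx 0.5039766445537568
full bar front 32 [0.4495 0.134  0.1649]
red 32 [0.535  0.1523 0.2016] [0.528 0.14 ] [0.542 0.165]
green 29 [0.5058 0.1443 0.2016] [0.501 0.132] [0.511 0.159]
blue 29 [0.4749 0.14   0.2016] [0.469 0.125] [0.481 0.155]
rack ((501.3514404296875, 324.2957763671875), (40.537288665771484, 126.3066635131836), 84.18218231201172) 0.02648631977887249
full base 601 ((572.7466430664062, 159.92471313476562), (99.20420837402344, 91.88098907470703), 12.643999099731445)
spare base 875 ((637.8938598632812, -105.47262573242188), (90.1103515625, 99.5376205444336), 81.75430297851562)
```

Cross-checked numbers:
- **Full stand:** origin (0.551, 0.157), yaw 0.215. Tab tops read 0.203 against 0.205 expected.
- **Spare stand:** origin (0.616, −0.100), yaw −0.143. The bar tip fits 116 mm from the plate.

I'll feel the spare hook with closed fingertips first.

```bash
cat >> h.py <<'E'
FO,FY=np.array([.551,.157]),.213
SO,SY=np.array([.6162,-.1003]),-.143
def W(o,y,a,b=0): return o+a*np.array([np.cos(y),np.sin(y)])+b*np.array([-np.sin(y),np.cos(y)])
def F(n=5):
    r=[]
    for _ in range(n): r.append(bot.state()["wrist_force"]); bot.sleep(.01)
    return np.mean(r,0)
def line(xy,z,v=.15): bot.servo_line([*xy,z],v)
def pos(): return np.array(bot.state()["tool_pos"])
def seek(d,step,n,thr,v=.03,base=None):
    """step along unit d until the force opposing d has grown by thr"""
    d=np.array(d,float); b=F() if base is None else base; p=pos(); log=[]
    for i in range(1,n+1):
        bot.servo_line(list(p+d*step*i),v); g=-(F(3)-b)@d; log.append(round(float(g),2))
        if g>thr: break
    print("seek",log,"pos",pos().round(4),"hit",g>thr); return g>thr
E
python3 - <<'E'
from h import *
bot.gripper_to(0.0)
xy=W(SO,SY,-.07)
bot.move_pose([*xy,.235],[np.pi,0,SY]); print(bot.state()["time"],pos(),F())
line(xy,.192,.1); print(bot.state()["time"],pos(),F())
seek([0,0,-1],.0015,16,2.0)
print(bot.state()["time"])
E
```

```text
3.45 [ 0.54686521 -0.09146277  0.23503295] [-0.07598394  0.17190411  0.42975835]
4.075 [ 0.54706863 -0.09046755  0.19211095] [-0.1455303   0.15424521  0.58879258]
seek [-0.32, -0.28, 0.25, -0.21, 0.34, -0.11, -0.15, 3.39] pos [ 0.5476 -0.0905  0.1809] hit True
6.3583
```

The spare bar's top feels like about 0.174, so its axis is at about 0.170. The cameras agree. Now the blue vial.

```bash
cat >> h.py <<'E'
GZ=.194; AX=.170; DZ=GZ-.1694   # TCP above eye top when gripped
def pick(a):
    xy=W(FO,FY,a)
    bot.gripper_to(.05)
    bot.move_pose([*xy,.255],[np.pi,0,FY]); line(xy,GZ,.12)
    b=F(); bot.gripper_to(.02); s=bot.state(); print("w",s["width"],"dF",(F()-b).round(2),"t",s["time"])
    line(xy,GZ+.0118,.05); print("lifted dF",(F()-b).round(2),pos().round(4))
    assert s["width"]>.025
    return b
E
python3 - <<'E'
from h import *
b=-(np.array([.472,.141])-FO)
a=-np.linalg.norm(b); print(a)
line(pos()[:2],.25,.2)
b=pick(a)
p=W(FO,FY,-.145)
try: line(p,GZ+.0118,.1)
except Exception as e: print(repr(e))
print((F()-b).round(2),pos().round(4),bot.state()["time"])
im,d=get_image("scene"); cv2.imwrite("pics/s1.png",cv2.resize(im[100:300,200:420],None,fx=2.8,fy=2.8,interpolation=cv2.INTER_CUBIC))
E
```

```text
-0.08060397012554661
w 0.030500011679764537 dF [ 0.63 -0.24  0.59] t 9.8
lifted dF [ 0.37 -0.39 -0.94] [0.4722 0.1399 0.2059]
[ 0.57 -0.29 -0.71] [0.41   0.1266 0.206 ] 11.1
```

View pics/s1.png

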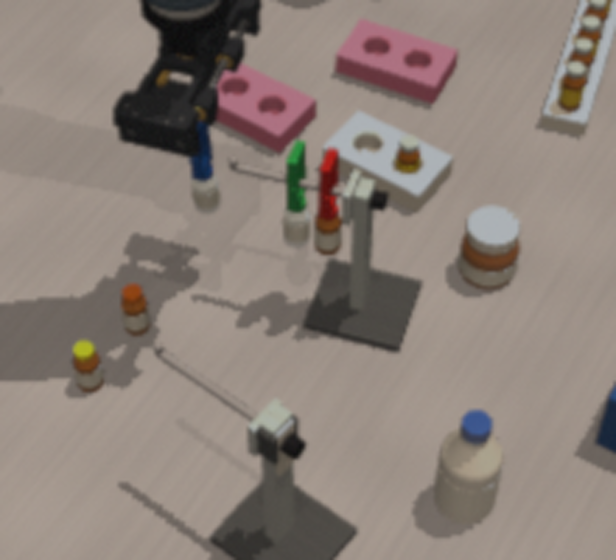

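The blue vial is clear of the full hook and held upright at crop (203,160). Green and red are still hanging. Next it goes onto the spare hook.

```bash
cat >> h.py <<'E'
def hang(xstart,n,thr=1.5):
    z=AX+.01625+DZ
    bot.servo_line([*W(SO,SY,-.15),z],.2,[np.pi,0,SY])
    bot.sleep(.15); b=F(); line(W(SO,SY,-.095),z,.07); g=F()-b; print("over end",g.round(2),pos().round(4))
    assert np.abs(g).max()<3
    zl=AX+.0065+DZ; line(W(SO,SY,-.095),zl,.05); print("low",(F()-b).round(2))
    line(W(SO,SY,xstart),zl,.08); bot.sleep(.1)
    d=[np.cos(SY),np.sin(SY),0]; hit=seek(d,.001,n,thr)
    p=pos(); print("t",bot.state()["time"], "local x",((p[:2]-SO)@d[:2]).round(4)); return hit
def let_go():
    b=F(); seek([0,0,-1],.001,5,1.2,base=b)
    bot.gripper_to(.05); p=pos(); line(p[:2],.255,.2); print("t",bot.state()["time"])
E
python3 - <<'E'
from h import *
if hang(-.018,20): let_go()
E
```

```text
over end [ 0.07 -0.25  0.03] [ 0.5217 -0.0867  0.2108]
low [ 0.11 -0.18 -0.19]
seek [0.26, 0.02, -0.18, -0.0, -0.04, -0.25, -0.44, -0.28, 0.04, -0.28, -0.15, 0.15, 1.42, 4.73] pos [ 0.6111 -0.0996  0.2008] hit True
t 19.025 local x -0.0052
seek [1.13, 3.48] pos [ 0.611  -0.0995  0.1992] hit True
t 20.5333
```

Blue met the plate at local x = −5 mm, as expected, and is released. Now green.

Run:
```python
from h import *
b=pick(-np.linalg.norm(np.array([.503,.146])-FO))
line(W(FO,FY,-.145),GZ+.0118,.1); print((F()-b).round(2),bot.state()["time"])
h=hang(-.043,18)
if h: let_go()
im,d=get_image("scene"); cv2.imwrite("pics/s2.png",cv2.resize(im[100:300,200:420],None,fx=2.8,fy=2.8,interpolation=cv2.INTER_CUBIC))
```

```text
w 0.03017303396956438 dF [-0.02  0.01  0.43] t 22.9333
lifted dF [-0.36 -0.17 -0.93] [0.5029 0.1465 0.206 ]
[-0.49 -0.42 -0.93] 24.55
over end [-0.42 -0.01  0.23] [ 0.5217 -0.0867  0.2108]
low [ 0.29 -0.14  0.05]
seek [-0.1, 0.08, -0.28, -0.42, 0.0, -0.16, -0.08, -0.21, -0.23, -0.3, -0.2, -0.17, -0.72, 0.48, 0.76, 0.79, 1.52] pos [ 0.5899 -0.0965  0.2011] hit True
t 32.9333 local x -0.0265
seek [-0.74, 0.81, 2.81] pos [ 0.5901 -0.0965  0.1983] hit True
t 34.7167
```

View pics/s2.png

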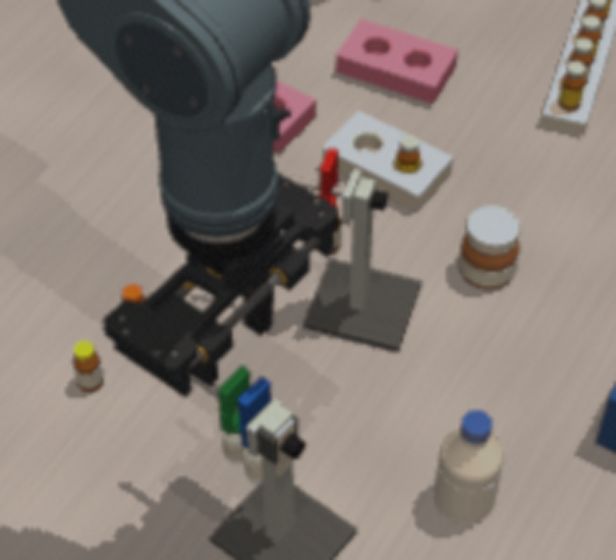

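Blue and green hang together against the spare stop plate at crop (255,405) and (235,395). Red is alone on the full hook. Green first touched blue at local −30.5 mm, against −31 expected. I'll take red off, then look at the rack closely with both cameras.

Run:
```python
from h import *
b=pick(-np.linalg.norm(np.array([.5325,.1537])-FO))
line(W(FO,FY,-.14),GZ+.0118,.12); print((F()-b).round(2),bot.state()["time"])
line(W(FO,FY,-.14),.23,.15)
out=[]
for n,(r,c) in {"top":(205,205),"scene":(135,310)}.items():
    im,d=get_image(n); cv2.imwrite(f"pics/r_{n}.png",im); np.save(n+"im2.npy",im)
    out.append(cv2.resize(im[r:r+50,c:c+55],(440,400),interpolation=cv2.INTER_CUBIC))
    P=cloud(n,d);hsv=cv2.cvtColor(im,cv2.COLOR_BGR2HSV);X,Y,Z=np.moveaxis(P,-1,0)
    for nm,lo,hi in(("green",40,80),("blue",100,128)):
        m=(X>.5)&(X<.65)&(Y>-.16)&(Y<-.04)&(hsv[...,0]>=lo)&(hsv[...,0]<=hi)&(hsv[...,1]>110)&(Z>.195); p=P[m]
        if len(p)>3:
            q=p.mean(0); u=[np.cos(SY),np.sin(SY)]; print(n,nm,len(p),q.round(4),"local x",((q[:2]-SO)@u).round(4))
cv2.imwrite("pics/r2.png",np.vstack(out)[:800])
cv2.imwrite("pics/r2.png",np.hstack([cv2.resize(o,(396,360)) for o in out]))
```

```text
w 0.030175401485412014 dF [0.4  0.43 0.51] t 37.1167
lifted dF [ 0.27 -0.29 -1.26] [0.5326 0.1529 0.2059]
[ 0.35  0.14 -1.52] 38.7833
top green 26 [ 0.5893 -0.0961  0.2084] local x -0.0272
top blue 27 [ 0.6082 -0.0976  0.2082] local x -0.0083
scene green 58 [ 0.5932 -0.1005  0.2052] local x -0.0227
scene blue 79 [ 0.6122 -0.1026  0.2046] local x -0.0037
```

View pics/r2.png

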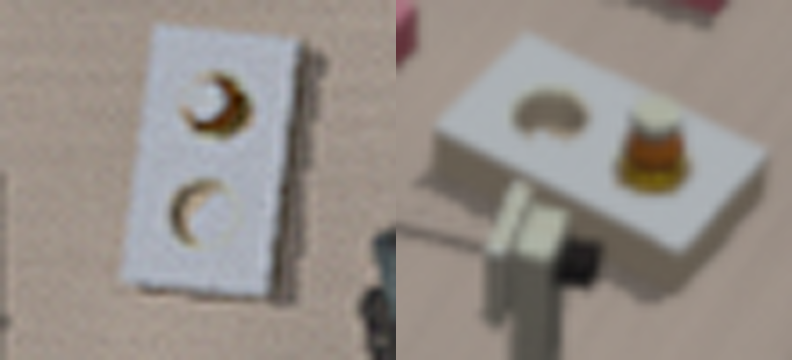

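In the left (top) panel the rack corners are (153,27), (300,40), (272,298), (122,285) and the empty well is at (204,214). In the right (scene) panel the corners are (525,33), (770,150), (683,250), (435,122) and the empty well is at (551,113).

Run:
```python
from h import *
def back(n,u,v,z):
    f,cx,cy,R,t=cam(n); C=-R.T@t; r=R.T@np.array([(u-cx)/f,(v-cy)/f,1]); return (C+r*(z-C[2])/r[2])[:2]
S=7.2
for n,o,c,w in(("top",(205,205),[(153,27),(300,40),(272,298),(122,285)],(204,214)),("scene",(310,135),[(129,33),(374,150),(287,250),(39,122)],(155,113))):
    g=lambda p:back(n,o[0]+(p[0]+.5)/S-.5,o[1]+(p[1]+.5)/S-.5,.03)
    q=np.array([g(p) for p in c]); r=cv2.minAreaRect(q.astype(np.float32)*1000)
    ctr=q.mean(0)
    e=(q[0]-q[3]+q[1]-q[2]) if n=="top" else (q[1]-q[0]+q[2]-q[3])
    u=e/np.linalg.norm(e); print(n,"ctr",ctr.round(4),"len",np.linalg.norm(e)/2,"yaw",np.arctan2(u[1],u[0]).round(3),"well from rect",(ctr-.026*u).round(4),"direct",g(w).round(4))
```

```text
top ctr [0.4996 0.3419] len 0.1238541520018739 yaw -0.076 well from rect [0.4736 0.3439] direct [0.4746 0.3447]
scene ctr [0.5044 0.3404] len 0.12372212293291066 yaw -0.085 well from rect [0.4785 0.3426] direct [0.479  0.3421]
```

The two cameras' mean puts the well at (0.4766, 0.3433), within 1 mm of the first measurement. Lowering red gently.

Run:
```python
from h import *
xy=np.array([.4766,.3433])
line(xy,.23,.2); line(xy,.150,.12); bot.sleep(.15); b=F(); print(b.round(2),bot.state()["time"])
seek([0,0,-1],.002,17,1.8,.05,base=b)
print((F()-b).round(2),bot.state()["moment"].round(3),bot.state()["time"])
```

```text
[-0.15  0.46 -1.1 ] 41.475
seek [0.57, 0.1, -0.49, 0.01, 0.31, 4.96] pos [0.4774 0.3438 0.1393] hit True
[-0.31 -0.95  5.13] [-0.172  0.08   0.013] 43.1667
```

Red touched the rim or chamfer. I'll back off and use the contact moment to find the offset.

```bash
cat >> h.py <<'E'
def FM(n=8):
    r=[]
    for _ in range(n): s=bot.state(); r.append(np.r_[s["wrist_force"],s["moment"]]); bot.sleep(.01)
    return np.mean(r,0)
def probe(xy,z0,z1):
    bot.servo_line([*xy,z0],.05); bot.sleep(.1); b=FM(); p=z0
    while p>z1:
        p=max(z1,p-.001); bot.servo_line([*xy,p],.04); g=FM(5)-b
        if g[2]>2: break
    F_,M=g[:3],g[3:]
    print("z",round(p,4),pos().round(4),"F",F_.round(2),"M",M.round(3),"t",round(bot.state()["time"],2),
      "contact d",((-.11*F_[0]-M[1])/F_[2]).round(4),((M[0]-.11*F_[1])/F_[2]).round(4)); return p,g
E
python3 - <<'E'
from h import *
probe(np.array([.4766,.3433]),.1425,.136)
E
```

```text
z 0.1395 [0.4768 0.3434 0.1398] F [-0.48  0.17  2.57] M [-0.053  0.023  0.011] t 44.46 contact d 0.0117 -0.0278
```

Run:
```python
from h import *
for d in((0,.002),(.0005,.0035)):
    p,g=probe(np.array([.4766,.3433])+d,.1425,.134)
    if p<.1365: break
```

```text
z 0.1395 [0.4768 0.3454 0.1398] F [-0.51 -0.03  3.31] M [-0.099  0.064 -0.003] t 45.75 contact d -0.0024 -0.0289
z 0.1395 [0.4773 0.3469 0.1398] F [-0.57 -0.68  4.14] M [-0.111  0.066 -0.004] t 47.04 contact d -0.0009 -0.0087
```

Run:
```python
from h import *
bot.servo_line([.4766,.3433,.1425],.05)
out=[]
for n,(r,c) in {"top":(205,205),"scene":(115,300)}.items():
    im,d=get_image(n); np.save(n+"3.npy",im); np.save(n+"d3.npy",d)
    out.append(cv2.resize(im[r:r+70,c:c+55],(396,504),interpolation=cv2.INTER_CUBIC))
cv2.imwrite("pics/r3.png",np.hstack(out)); print(pos())
```

```text
[0.47643019 0.34308504 0.14227594]
```

View pics/r3.png

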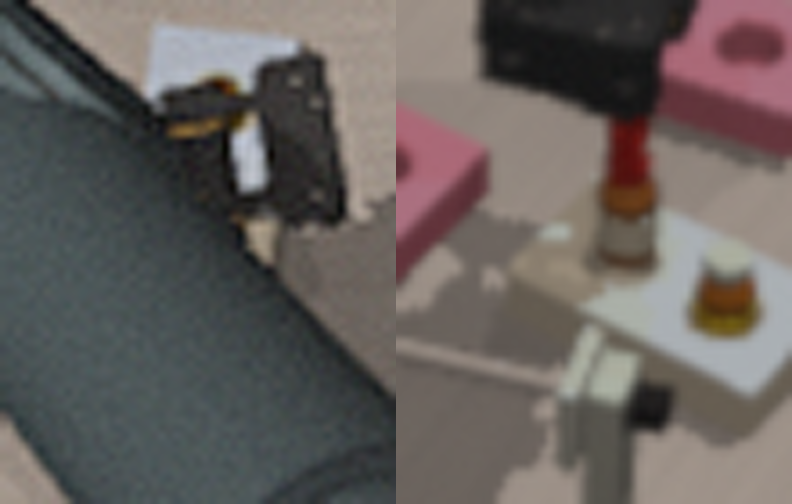

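Scene panel: the vial's foot is centred near (628,249), and a dark well crescent shows at its lower right (655,268). So red sits a few mm off, away from the camera. I'll compute that offset in one camera against the well seen earlier.

Run:
```python
from h import *
def back(n,u,v,z):
    f,cx,cy,R,t=cam(n); C=-R.T@t; r=R.T@np.array([(u-cx)/f,(v-cy)/f,1]); return (C+r*(z-C[2])/r[2])[:2]
foot=back("scene",300+232/7.2,115+249/7.2,.032); well=back("scene",310+155/7.2,135+113/7.2,.03)
print(foot,well,"move",well-foot)
print("px of +1cm x / +1cm y",np.subtract(proj("scene",[.486,.343,.03]),proj("scene",[.476,.343,.03])),np.subtract(proj("scene",[.476,.353,.03]),proj("scene",[.476,.343,.03])))
im=np.load("scene3.npy")[115:170,318:350]
# per-row vial edges
w=np.array([.479,.3421,.03])
print("axis",[np.round(proj("scene",[.479,.3421,z]),1).tolist() for z in(.03,.06,.12)])
a=cv2.resize(im,None,fx=14,fy=10,interpolation=cv2.INTER_CUBIC)
cv2.imwrite("pics/r4.png",cv2.convertScaleAbs(a,alpha=1.5))
```

```text
[0.48148518 0.34458652] [0.48103471 0.34114173] move [-0.00045047 -0.00344479]
px of +1cm x / +1cm y [2.88127094 1.19016207] [ 1.57316841 -2.02841101]
axis [[331.1, 150.3], [331.4, 143.2], [332.1, 128.5]]
```

View pics/r4.png

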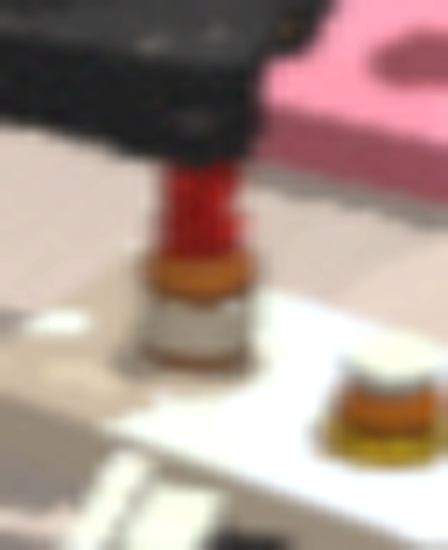

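Run:
```python
from h import *
for d in((0,-.003),(0,-.0045)):
    p,g=probe(np.array([.4766,.3433])+d,.1425,.134)
    if p<.1365: break
```

```text
z 0.134 [0.4766 0.3403 0.134 ] F [ 0.16 -0.32  0.48] M [-0.004  0.008  0.023] t 50.43 contact d -0.0529 0.0645
```

It's in the well: no resistance down to foot ≈ 0.023. Going on down gently.

Run:
```python
from h import *
b=F(); line(pos()[:2],.128,.05); print((F()-b).round(2))
hit=seek([0,0,-1],.0015,10,2.5,.04,base=b)
print((F()-b).round(2),bot.state()["time"])
```

```text
[-0.08 -0.26  0.63]
seek [0.18, 0.48, 0.5, -0.02, 0.01, 0.5, 2.91] pos [0.4766 0.3403 0.1174] hit True
[0.21 0.29 2.37] 52.75
```

It bottomed out where the floor should be (foot ≈ 0.0065). Releasing and checking.

Run:
```python
from h import *
bot.gripper_to(.05); p=pos(); line(p[:2],.24,.2); 
bot.move_pose([.42,.0,.30],[np.pi,0,0]); print(bot.state()["time"])
for n in("top","scene"):
    im,d=get_image(n); P=cloud(n,d);hsv=cv2.cvtColor(im,cv2.COLOR_BGR2HSV);X,Y,Z=np.moveaxis(P,-1,0)
    for nm,lo,hi,y0,y1 in(("green",40,80,-.16,-.04),("blue",100,128,-.16,-.04),("red",0,8,.28,.4)):
        m=(X>.43)&(X<.65)&(Y>y0)&(Y<y1)&(hsv[...,0]>=lo)&(hsv[...,0]<=hi)&(hsv[...,1]>110)&(Z>.1); p=P[m]
        if len(p)>3:
            p=p[p[:,2]>np.percentile(p[:,2],95)-.008]; print(n,nm,len(p),p.mean(0).round(4),((p.mean(0)[:2]-SO)@[np.cos(SY),np.sin(SY)]).round(4))
    if n=="scene": cv2.imwrite("pics/f.png",cv2.resize(im[100:300,200:420],None,fx=2.8,fy=2.8,interpolation=cv2.INTER_CUBIC))
```

```text
55.3167
top green 27 [ 0.5894 -0.0967  0.2078] -0.027
top blue 26 [ 0.6088 -0.0978  0.2082] -0.0077
top red 24 [0.4741 0.3478 0.1261] -0.2045
scene green 44 [ 0.5928 -0.1002  0.2071] -0.0232
scene blue 58 [ 0.6118 -0.1013  0.2071] -0.0042
scene red 25 [0.4784 0.3429 0.1234] -0.1995
```

View pics/f.png

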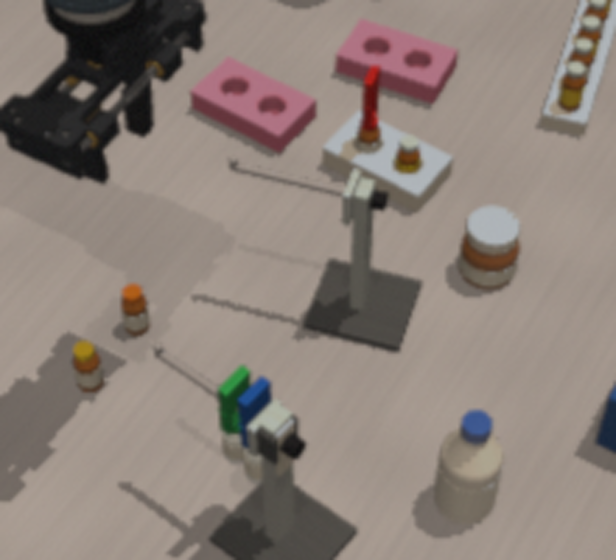

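Red stands in the well at crop (370,125), with its tab top reading 0.123–0.126 against 0.128 expected. Blue and green hang by the plate at (255,405) and (235,395), and the arm is clear of everything.

```bash
python3 -c "
from h import *
order.job_done(); print(bot.state()['time'])"
```

```text
the job is handed in; nothing more can be done
the job is handed in; nothing more can be done
```

The job is handed in and, by my checks, it is done. Blue and green hang released on the spare hook against its stop plate, and red stands released in the empty well. The hand-in gives no verdict, so this rests on my own measurements. The clock read 55.3 s at the last check just before hand-in, against the 72 s limit.

- **Spare hook:** I felt its bar axis at about 170 mm with the fingertips.
- **Blue and green:** Blue met the plate at local x = −5 mm, as expected. Green first touched blue at −30.5 mm, against −31 expected.
- **Red:** My first position for the well, from the cameras, was about 3 mm off in y, so the vial's foot touched the rim four times with about 5 N or less. A moment reading pointed the wrong way at first. A comparison in one camera gave the right correction, and the vial then went down freely to the floor.

**Final checks:**
- The blue and green tab tops are 6 and 25 mm from the plate, closer together than the expected 5 and 31 mm, so they probably lean slightly (I estimate under 0.1 rad).
- Red's tab top read 0.123–0.126 m against 0.128 expected. That fits the cameras' usual 2–3 mm low reading. It leans an estimated 0.04 rad.
- The two cameras disagreed by up to about 5 mm throughout, so I used their mean.
- I saw no bystander moved, but I checked that only by eye in the final picture, which shows only part of the worktop (the carton and tray are outside it).

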